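# Unlock the child-resistant cap of the wide reagent bottle

### The arm

A 6-joint arm with a two-finger parallel gripper is mounted at the origin on the work surface; the furniture and walls round the work are solid. World frame = base frame: x ahead of the robot, y to its left, z up, the work surface at z = 0. Lengths are in m, angles in rad, forces in N, time in s.
With the tool pointing down it reaches from about 0.225 to 0.875 m from the base axis. Payload 3.4 kg.
Tool frame: the origin (TCP) lies on the centre line of the jaws, within the pads' length; the fingertips stand 22 mm ahead of it and the grasp point (between the pads) lies 3 mm ahead of it; z points along the fingers, y is the line along which they close (so a half turn about z gives the same grasp; the last joint's range is limited). The gripper opens to 85 mm and grips with 20 to 120 N. Pads are 22 mm wide; open, the fingers measure 114 mm over their backs; the gripper's body (76 mm by 85 mm) begins 54 mm behind the grasp point. The pads swing forward as they close: fully open they stand 13 mm farther back than shut.
Start: joints at [-1.351, 0.276, 1.505, -0, 1.361, -0.121], TCP at [0.192, -0.542, 0.253] pointing down, gripper open.
Joint ranges: [-2.89, 2.89], [-0.75, 2.08], [0.22, 2.7], [-1.18, 4.32], [0.11, 2.71], [-2.7, 2.7]. Speed limits (rad/s): [2.57, 2.57, 3.14, 3.14, 3.14, 3.14].

### API

Orientations are given as a unit quaternion [w, x, y, z].
In Python, from rig import manip gives the robot as it stands.
- The arm moves only by the tool move_tool, called as name(argument=value, ...), one argument or row to a line, values as JSON. Schema: {"type":"object","properties":{"rows":{"type":"string"},"finger_gap":{"type":"number"},"grip_n":{"type":"number"},"only":{"type":"string"},"quiet":{"type":"boolean"},"lines":{"type":"string"}},"required":["rows"],"additionalProperties":false}. rows is a string of 1 to 5 rows, parted by a bar, with the numbers parted by spaces; each row has 4 numbers: dx, dy, dz in m, then a turn about the tool's z in rad; each row shifts and turns the commanded pose from where the row before left it, along the tool's axes as they then stand; what a row does not reach is not made up. A row lasts 1/12 s, in which the tool goes at most 0.0417 m and 0.125 rad, less where a joint would pass 70% of its speed; a pose out of reach is approached as far as the arm can. finger_gap is the finger opening in m, set as the call begins (left out keeps the last). The fingers move at their own pace and stop on an object; grip_n is the grip in N (left out, the last holds). Time passes only in rows, so rows that do not move let the fingers close. The tool returns the time, the measured TCP pose, the force, the opening and the grip force at its end. only (a regular expression) keeps the lines of the reply that match it, lines (a string "A,B") keeps lines A to B, and quiet returns only ok. Input that does not fit is refused with a message, and nothing moves.
- manip.get_state(): the state, without advancing time (a new reading comes with each control period).
- manip.get_image(name): name is "side" or "top"; returns a dict with "img" (400x640x3 uint8, red, green, blue), "camera_matrix" (3x3 intrinsics, pixels), "T" (4x4, takes a point from camera to world coordinates). Camera axes: x right, y down, z forward; pixel columns grow to the right and rows downward; lengths in m; the calibration is good to about 2 mm. A picture is of the moment at which its call begins. There is no depth.
- manip.sign_off(): hands the job in; it is judged then, once.
The state is a dict: "clock": time; "qpos": joint angles; "qd": joint speeds; "effort": joint torques, N m; "position": TCP position; "ee_rot": TCP orientation; "contact_force": force on the tool from outside, world axes, zero at the start; "moment": the same for the moment, N m; "width": finger opening in m; "gripper_force": force on a finger pad.
Only numpy, scipy, OpenCV 4.12 (cv2) and the standard library are available. Lean on these libraries where they do the work, as an engineer would, in place of code of your own. Each camera call takes 0.05 s, during which the arm holds its last target. There are 200 camera calls.

### The job

Unlock the wide amber reagent bottle: press its child-resistant cap straight down and, while it is held down, turn it about a quarter turn anticlockwise (seen from above) past its ratchet, then let go of it so that it springs back up. Leave the slim bottle in the other stand locked.

Things in the scene. Friction and masses are not known exactly. Their poses are not given: they have to be found in the camera images.
- wide_cap (a point): Grip point of the wide bottle's cap, on its axis 6 mm below the flat top; z up, turns with the cap. White ribbed cap 50 mm across (52 over ribs), 32 mm high, top 118 mm above the worktop at rest, grey index bar on top. Amber bottle 70 mm across with plain paper band, shoulder 66 to 79 mm up, clamped in a round aluminium stand 110 mm across, fixed to the worktop.
- wide_press (a joint): How far the wide bottle's cap is pressed down, m: 0 at rest, 0.008 at its stop. A spring pushes it up: 3 N at rest, about 9 N at 6 mm, 10 N at the stop. Pressed 3.5 mm or more, its inner lugs clear the ratchet teeth; 5 to 7 mm is a good depth.
- wide_turn (a joint): Angle of the wide bottle's cap, rad, growing anticlockwise from above: 0 to 0.08 at the start (locked), stop at 1.7. Unless pressed down, ratchet teeth block it from 0.12 to 0.78. Unlocked and counted from 0.9; 1.2 to 1.4 is a good aim. Friction 0.05 N m; stays where left. Sprung up beyond the teeth, it cannot turn back.
- slim_turn (a joint): The same angle for the slim bottle's cap, which must stay locked (below 0.3). The slim amber bottle is 40 mm across in a like stand 110 mm across, 120 mm or more from the wide one (centre to centre); its ribbed white cap is 32 mm across (34 over ribs), its top also 118 mm up.

How it is judged:
On the way:
1. the wide bottle's cap is pressed down while still locked (value of joint wide_press above 0.003 m and value of joint wide_turn below 0.6 rad), for 0.05 s.
At the end, for the whole second after the job is handed in: The wide bottle's cap is turned anticlockwise past its ratchet (0.9 rad or more), let go and sprung back up (pressed less than 1.5 mm); the slim bottle's cap is still locked (value of joint wide_turn above 0.9 rad and value of joint wide_press below 0.0015 m and value of joint slim_turn below 0.3 rad); the robot touches nothing.
It fails at once if the slim bottle's cap is turned (value of joint slim_turn above 0.3 rad).
It also fails if it takes over 29 s, if anything falls off the work surface, if the arm or the gripper's body presses on something with over 40 N, if the wrist force passes 120 N, or if a joint passes its speed limit or range.

## Working session

There is one attempt and no reset: what is moved stays moved. The work goes in short steps, Python scripts to look and compute and a tool call to move; the robot and the scene stay as the last step left them, time stands still between calls to the robot, and variables do not carry over. Pictures are saved under pics/ and viewed, at most 10 in all, crops included, and the job is handed in when it is done.

```bash
mkdir -p pics; python3 - <<'E'
from rig import manip
import cv2,numpy as np
for n in("top","side"):
    d=manip.get_image(n);cv2.imwrite(f"pics/{n}0.png",d["img"][:,:,::-1]);np.savez(f"{n}0.npz",**d)
    print(n,d["camera_matrix"].round(1).tolist(),d["T"].round(4).tolist())
s=manip.get_state();print(s)
E
ls
```

```text
top [[451.0, 0.0, 314.2], [0.0, 451.0, 201.7], [0.0, 0.0, 1.0]] [[-0.0046, -0.9996, 0.029, 0.4897], [-0.9998, 0.0052, 0.0194, 0.0107], [-0.0195, -0.0289, -0.9994, 0.9899], [0.0, 0.0, 0.0, 1.0]]
side [[450.5, 0.0, 320.9], [0.0, 450.5, 205.8], [0.0, 0.0, 1.0]] [[-0.9837, -0.1161, 0.1372, 0.4015], [-0.178, 0.5239, -0.833, 0.7145], [0.0248, -0.8439, -0.536, 0.5843], [0.0, 0.0, 0.0, 1.0]]
{'clock': 0.1, 'qpos': array([-1.35101052e+00,  2.76529356e-01,  1.50600080e+00,  8.43975295e-06,
        1.36069315e+00, -1.20995365e-01]), 'qd': array([ 2.83420489e-04, -2.23251361e-03, -4.22387685e-03, -3.80234777e-05,
       -1.00230972e-03, -4.61769858e-05]), 'effort': array([ 1.24930357e-03, -4.17702019e+01, -2.46404618e+01, -1.00312868e-04,
        5.82249384e-03, -6.38030599e-06]), 'position': array([ 0.19208435, -0.54151205,  0.25252983]), 'ee_rot': array([-8.14539064e-04,  9.85518434e-01,  1.69566364e-01, -3.61356926e-05]), 'contact_force': array([ 0.04724806, -0.08027797,  1.24224427]), 'moment': array([-0.04443907,  0.05830621, -0.00428256]), 'gripper_force': 0.0, 'width': 0.08556756231594119}
pics
rig.py
side0.npz
top0.npz
```

View pics/top0.png

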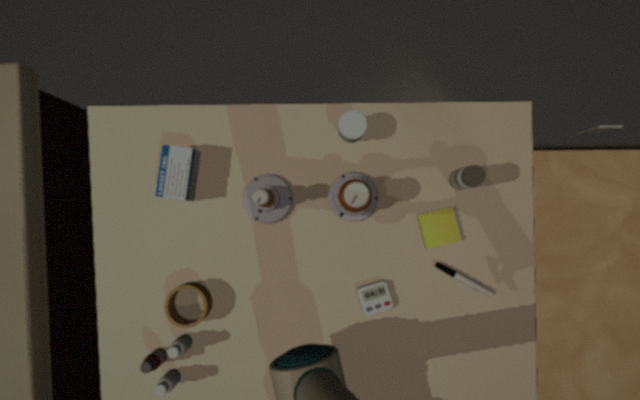

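View pics/side0.png

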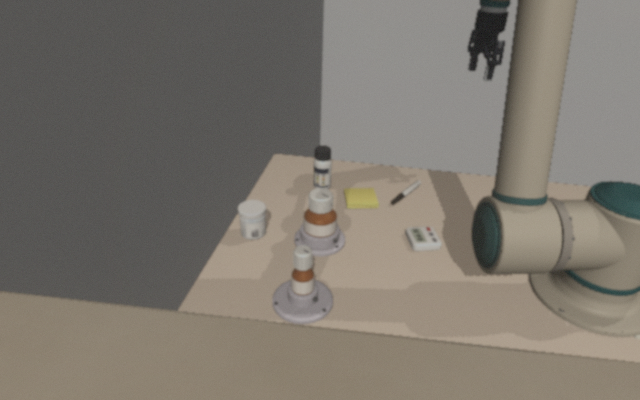

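The top view shows the wide bottle's cap near (356,194) and the slim one near (263,198). The side view shows the wide cap near (320,200) and the slim one near (303,258). Next I'll enlarge both.

```bash
python3 - <<'E'
import cv2,numpy as np
a=np.load("top0.npz")["img"][154:234,316:396,::-1];b=np.load("side0.npz")["img"][175:255,280:360,::-1]
f=lambda i:cv2.convertScaleAbs(cv2.resize(i,(400,400),interpolation=cv2.INTER_CUBIC),alpha=1.3)
cv2.imwrite("pics/crop.png",np.hstack([f(a),f(b)]))
E
```

```text
(no output)
```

View pics/crop.png

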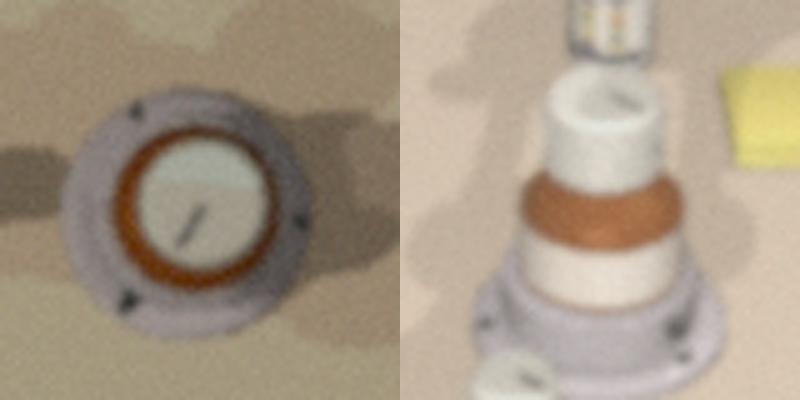

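The crop shows the wide cap's top centre at about (356.2,194.4) in the top view and about (320.6,194.2) in the side view. The index bar is also visible.

```bash
cat > h.py <<'E'
import numpy as np
from scipy.spatial.transform import Rotation as R
def ray(n,p):
    d=np.load(n+"0.npz");T=d["T"];v=T[:3,:3]@np.linalg.solve(d["camera_matrix"],[*p,1]);return T[:3,3],v/np.linalg.norm(v)
def tri(pt,ps):
    A=0;b=0
    for n,p in(("top",pt),("side",ps)):
        c,v=ray(n,p);M=np.eye(3)-np.outer(v,v);A=A+M;b=b+M@c
    return np.linalg.solve(A,b)
def onz(n,p,z):
    c,v=ray(n,p);return c+v*(z-c[2])/v[2]
def tool(t):
    from rig import manip
    s=manip.get_state();q=s["ee_rot"];M=R.from_quat([q[1],q[2],q[3],q[0]]).as_matrix()
    return M.T@(np.array(t)-s["position"]),M
E
python3 - <<'E'
from h import *
p=tri((356.2,194.4),(320.6,194.2));print("wide",p,onz("top",(356.2,194.4),.118),onz("side",(320.6,194.2),.118))
print("slim",onz("top",(263,198),.118),onz("side",(304,251),.118))
d,M=tool([p[0],p[1],.25]);print(d,M.round(3).tolist())
E
```

```text
wide [ 0.52900467 -0.05350596  0.11774207] [ 0.52868836 -0.05353055  0.118     ] [ 0.52924116 -0.05305406  0.118     ]
slim [0.52268874 0.12694321 0.118     ] [0.52340123 0.1339495  0.118     ]
[ 0.48064722 -0.3473323   0.00319026] [[0.942, 0.334, -0.0], [0.334, -0.942, 0.002], [0.0, -0.002, -1.0]]
```
Excellent. Wide at (0.529,-0.0535), top z 0.1177.

The two views agree within 1 mm, and the cap top comes out at z = 0.1177 against 0.118 given. I'll move above it at constant height.

move_tool(
  rows="0.032 -0.0231 0 0 | 0.032 -0.0231 0 0 | 0.032 -0.0231 0 0 | 0.032 -0.0231 0 0 | 0.032 -0.0231 0 0",
  finger_gap=0.085,
  grip_n=40,
)

```text
clock: 0.52
position: [0.3048, -0.3778, 0.2529]
ee_rot: [-0.0, 0.986, 0.169, -0.0]
contact_force: [1.2, -0.4, -0.3]
width: 0.0852
gripper_force: 0.0
```

move_tool(
  rows="0.032 -0.0231 0 0 | 0.032 -0.0231 0 0 | 0.032 -0.0231 0 0 | 0.032 -0.0231 0 0 | 0.032 -0.0231 0 0",
)

```text
clock: 0.93
position: [0.417, -0.2154, 0.2531]
ee_rot: [-0.0, 0.986, 0.169, -0.0]
contact_force: [1.3, -1.3, 0.5]
width: 0.0851
gripper_force: 0.0
```

move_tool(
  rows="0.032 -0.0231 0 0 | 0.032 -0.0231 0 0 | 0.032 -0.0231 0 0 | 0.032 -0.0231 0 0 | 0.02 -0.0144 0 0",
)

```text
clock: 1.35
position: [0.5218, -0.0638, 0.2529]
ee_rot: [-0.001, 0.985, 0.171, 0.0]
contact_force: [-0.6, -1.1, 0.3]
width: 0.085
gripper_force: 0.0
```

```bash
python3 - <<'E'
from h import *
from rig import manip
print(tool([.529,-.0535,.115])[0],manip.get_state()["qpos"])
E
```

```text
[ 0.01010329 -0.00714666  0.13796856] [-0.25515517  0.20166941  1.60792004  0.00161636  1.33189113  0.97234187]
```

move_tool(
  rows="0.01 -0.007 0 0 | 0 0 0.02 0 | 0 0 0.03 0 | 0 0 0.02 0 | 0 0 0 0",
)

```text
clock: 1.77
position: [0.5239, -0.057, 0.179]
ee_rot: [-0.002, 0.986, 0.17, -0.005]
contact_force: [-1.0, 0.3, -0.4]
width: 0.085
gripper_force: 0.0
```

```bash
python3 - <<'E'
from h import *
from rig import manip
import cv2
print(tool([.529,-.0535,.115])[0])
f=lambda i:cv2.resize(i,(400,400),interpolation=cv2.INTER_CUBIC)
a=manip.get_image("top")["img"][134:254,296:416,::-1];b=manip.get_image("side")["img"][110:270,240:400,::-1]
cv2.imwrite("pics/crop2.png",cv2.convertScaleAbs(np.hstack([f(a),f(b)]),alpha=1.5))
E
```

```text
[ 0.00652846 -0.00123986  0.06391024]
```

View pics/crop2.png

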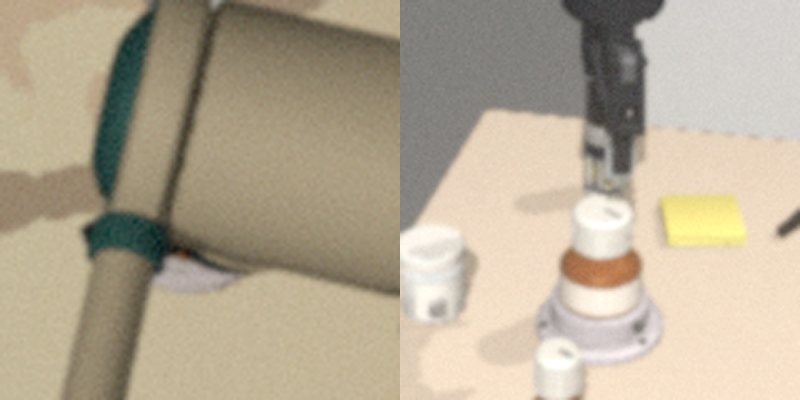

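The side crop shows the open fingers straddling above the wide cap, whose top is near (603,205) in the crop. The top view is hidden by the arm. I'll correct sideways and lower.

move_tool(
  rows="0.005 -0.001 0 0 | 0 0 0 0 | 0 0 0 0",
)

```text
clock: 2.12
position: [0.533, -0.055, 0.1848]
ee_rot: [0.001, 0.986, 0.17, 0.001]
contact_force: [-0.2, 0.3, 0.6]
width: 0.0851
gripper_force: 0.0
```

```bash
python3 - <<'E'
from h import *
d,M=tool([.529,-.0535,.115]);print(d,M[:,2])
E
```

```text
[-0.00347648 -0.00284539  0.06980111] [ 3.08900181e-03 -8.68183438e-04 -9.99994852e-01]
```

move_tool(
  rows="-0.003 -0.003 0.01 0 | 0 0 0.015 0 | 0 0 0.015 0 | 0 0 0.015 0 | 0 0 0.008 0",
)

```text
clock: 2.53
position: [0.5276, -0.0528, 0.1197]
ee_rot: [-0.0, 0.986, 0.17, -0.0]
contact_force: [-0.9, 0.4, 0.3]
width: 0.0846
gripper_force: 0.0
```

move_tool(
  rows="0 0 0.004 0 | 0 0 0 0 | 0 0 0 0",
)

```text
clock: 2.78
position: [0.5286, -0.053, 0.1169]
ee_rot: [0.0, 0.986, 0.17, 0.001]
contact_force: [-0.4, -0.1, 0.7]
width: 0.0851
gripper_force: 0.0
```

```bash
python3 - <<'E'
from h import *
d,M=tool([.529,-.0535,.115]);print(d,M[:,2])
E
```

```text
[0.00023142 0.00066302 0.0019193 ] [ 1.13599608e-03 -3.58585281e-04 -9.99999290e-01]
```

Centred within 1 mm. Close at 45 N.

move_tool(
  rows="0 0 0.002 0 | 0 0 0 0 | 0 0 0 0 | 0 0 0 0 | 0 0 0 0",
  finger_gap=0.03,
  grip_n=45,
)

```text
clock: 3.2
position: [0.5289, -0.0543, 0.1153]
ee_rot: [0.002, 0.985, 0.17, 0.001]
contact_force: [-0.8, -6.1, 3.3]
width: 0.0481
gripper_force: 46.7
```

move_tool(
  rows="0 0 0 0 | 0 0 0 0 | 0 0 0 0",
)

```text
clock: 3.45
position: [0.5289, -0.0543, 0.1153]
ee_rot: [0.002, 0.985, 0.17, 0.001]
contact_force: [0.6, -5.1, 4.3]
width: 0.0484
gripper_force: 46.7
```

move_tool(
  rows="0 0 0.002 0 | 0 0 0.002 0 | 0 0 0.002 0 | 0 0 0 0 | 0 0 0 0",
)

```text
clock: 3.87
position: [0.5289, -0.0543, 0.1098]
ee_rot: [0.002, 0.985, 0.17, 0.001]
contact_force: [-1.5, -5.2, 8.2]
width: 0.0484
gripper_force: 47.2
```

The cap is down 5.5 mm and the force is 8 N, as the spring should give. Now I turn it, negative about tool z.

move_tool(
  rows="0 0 0 -0.08 | 0 0 0 -0.1 | 0 0 0 -0.1 | 0 0 0 -0.1 | 0 0 0 -0.1",
)

```text
clock: 4.28
position: [0.5289, -0.0543, 0.11]
ee_rot: [0.002, 0.916, 0.401, 0.001]
contact_force: [-1.4, -5.5, 7.7]
width: 0.0482
gripper_force: 47.1
```

move_tool(
  rows="0 0 0 -0.1 | 0 0 0 -0.1 | 0 0 0 -0.1 | 0 0 0 -0.1 | 0 0 0 -0.1",
)

```text
clock: 4.7
position: [0.5288, -0.0544, 0.11]
ee_rot: [0.002, 0.788, 0.616, -0.0]
contact_force: [-0.4, -5.7, 8.1]
width: 0.0483
gripper_force: 47.2
```

move_tool(
  rows="0 0 0 -0.1 | 0 0 0 -0.1 | 0 0 0 -0.1 | 0 0 0 0 | 0 0 0 0",
)

```text
clock: 5.12
position: [0.5288, -0.0544, 0.11]
ee_rot: [0.002, 0.689, 0.725, -0.0]
contact_force: [-1.1, -5.4, 8.0]
width: 0.0482
gripper_force: 47.2
```

```bash
python3 -c "
from rig import manip;s=manip.get_state();print(s['qpos'],s['moment'])"
```

```text
[-0.23165263  0.33242413  1.81298562 -0.00326656  0.99314811 -0.28108223] [-0.82905401  0.45418062  0.01854114]
```

The tool turned 1.28 rad. I'll ease up, open and look.

move_tool(
  rows="0 0 -0.002 0 | 0 0 -0.002 0 | 0 0 -0.0015 0 | 0 0 0 0",
)

```text
clock: 5.45
position: [0.5288, -0.0544, 0.1151]
ee_rot: [0.002, 0.689, 0.725, -0.0]
contact_force: [-0.1, -4.7, 5.5]
width: 0.0485
gripper_force: 46.8
```

move_tool(
  rows="0 0 0 0 | 0 0 0 0 | 0 0 0 0 | 0 0 0 0 | 0 0 0 0",
  finger_gap=0.085,
)

```text
clock: 5.87
position: [0.5278, -0.0524, 0.1136]
ee_rot: [-0.0, 0.689, 0.725, -0.0]
contact_force: [-0.2, 0.1, -0.3]
width: 0.085
gripper_force: 0.0
```

move_tool(
  rows="0 0 -0.015 0 | 0 0 -0.025 0 | 0 0 -0.035 0 | 0 0 -0.035 0 | 0 0 -0.03 0",
)

```text
clock: 6.28
position: [0.5281, -0.0526, 0.2558]
ee_rot: [0.0, 0.689, 0.725, 0.0]
contact_force: [0.1, -0.5, 0.2]
width: 0.085
gripper_force: 0.0
```

move_tool(
  rows="0 0 -0.02 0 | 0 0 0 0 | 0 0 0 0",
)

```text
clock: 6.53
position: [0.5284, -0.0527, 0.2747]
ee_rot: [0.001, 0.689, 0.725, 0.001]
contact_force: [1.1, 0.1, -0.4]
width: 0.085
gripper_force: 0.0
```

```bash
python3 - <<'E'
from rig import manip
import cv2,numpy as np
f=lambda i:cv2.resize(i,(400,400),interpolation=cv2.INTER_CUBIC)
a=np.load("side0.npz")["img"];b=manip.get_image("side")["img"]
cv2.imwrite("pics/crop3.png",cv2.convertScaleAbs(np.hstack([f(i[175:275,275:375,::-1]) for i in(a,b)]),alpha=1.3))
E
```

```text
(no output)
```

View pics/crop3.png

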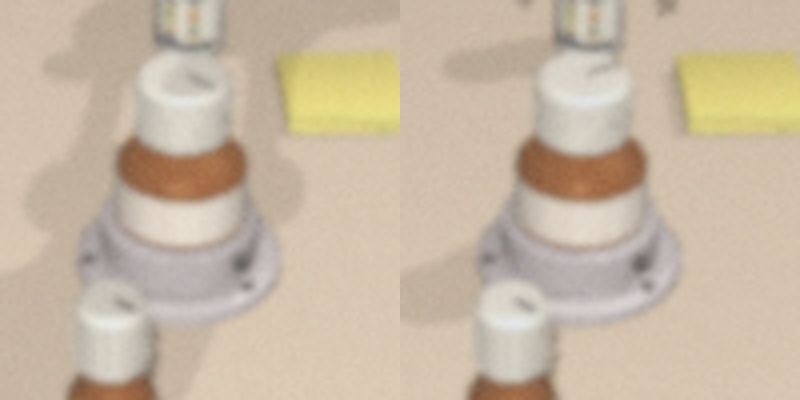

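The wide cap's bar has swung from (185,72)–(212,87) to (185,75)–(218,66) in crop pixels. The cap is back at its rest height, and the slim cap's bar is unchanged. I'll check the angle.

```bash
python3 - <<'E'
from h import *
g=lambda a,b:onz("side",(275+a/4,175+b/4),.118)
A=[]
for p,q in(((185,72),(212,87)),((185,75),(218,66))):
    v=g(*q)-g(*p);A.append(np.arctan2(v[1],v[0]));print(np.linalg.norm(v))
print(A,A[1]-A[0])
E
```

```text
0.01946598016678583
0.019355810957906564
[np.float64(2.5138720197062545), np.float64(-2.4428006597713576)] -4.956672679477612
```

The bar turned 1.33 rad (−4.957 + 2π), which is past 0.9, and the robot is clear. Handing in.

```bash
python3 -c "
from rig import manip;print(manip.sign_off())"
```

```text
the job is handed in; nothing more can be done
None
```

I pressed the wide bottle's cap down about 6 mm, turned it about 1.3 rad anticlockwise and let it spring back up; the slim cap looks unmoved, and I handed the job in at about 6.6 s with the arm clear (no verdict was returned).

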